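Sort washed slate boards by the feel of their undersides

TASK

These slate serving boards are back from the dishwasher, which has stripped the gritty non-slip coat from the underside of some. Drag each one a little way over the steel top to feel whether it is still rough underneath: stack the rough ones squarely between the uprights of the white wire caddy, ready for service, and lay the ones gone smooth flat in the grey pan for re-coating (one on another if need be). Set the slate down gently, and leave the jars, saucers, brush and tablet tub where they stand.

Things in the scene. Friction and masses are not known exactly. Their poses are not given: they have to be found in the camera images.
- board_a: slate serving board, 130 (own x) x 62 (own y) x 18 mm, 0.41 kg, all four look alike. Origin: centre of underside, own z up. The lowest 2 mm, set back 2 mm, is the underside, either rough (friction 0.7 to 1.0 on the steel: 2.5 to 4.5 N drags it under its own weight) or smooth (0.16 to 0.24: 0.5 to 1.1 N). Only dragging tells which; the places are dealt anew each time
- board_b: slate serving board, 130 (own x) x 62 (own y) x 18 mm, 0.41 kg, all four look alike. Origin: centre of underside, own z up. The lowest 2 mm, set back 2 mm, is the underside, either rough (friction 0.7 to 1.0 on the steel: 2.5 to 4.5 N drags it under its own weight) or smooth (0.16 to 0.24: 0.5 to 1.1 N). Only dragging tells which; the places are dealt anew each time
- board_c: slate serving board, 130 (own x) x 62 (own y) x 18 mm, 0.41 kg, all four look alike. Origin: centre of underside, own z up. The lowest 2 mm, set back 2 mm, is the underside, either rough (friction 0.7 to 1.0 on the steel: 2.5 to 4.5 N drags it under its own weight) or smooth (0.16 to 0.24: 0.5 to 1.1 N). Only dragging tells which; the places are dealt anew each time
- board_d: slate serving board, 130 (own x) x 62 (own y) x 18 mm, 0.41 kg, all four look alike. Origin: centre of underside, own z up. The lowest 2 mm, set back 2 mm, is the underside, either rough (friction 0.7 to 1.0 on the steel: 2.5 to 4.5 N drags it under its own weight) or smooth (0.16 to 0.24: 0.5 to 1.1 N). Only dragging tells which; the places are dealt anew each time
- caddy: fixed caddy of white 6 mm wire, 170 (own x) x 102 mm (own y). Origin: its centre, on the table, own z up. Wire floor 12 mm up. Uprights straight to 58 mm, then flared to 75 mm: two on each long side at own x = -50 and 50 mm (free for fingers between), two on each end at own y = -20 and 20 mm; 144 x 76 mm clear between them. Boards lie with their length along own x, one on another; room for three
- tub: grey plastic gastronorm pan, open on top, fixed to the table: 176 mm (own x) by 162 mm (own y) over the rim, 65 mm high, 158 x 144 mm clear inside with upright walls, floor 3 mm above the table. Origin at its centre on the table, own z up. Boards lie in it on the floor or on one another
- jar_1: square clear glass jar standing upside down among the boards, 60 x 60 mm and 80 mm tall, 0.24 kg; origin at the centre of its mouth on the table, own z up. Leave it standing where it is
- jar_2: square clear glass jar standing upside down among the boards, 60 x 60 mm and 80 mm tall, 0.24 kg; origin at the centre of its mouth on the table, own z up. Leave it standing where it is
- jar_3: square clear glass jar standing upside down among the boards, 60 x 60 mm and 80 mm tall, 0.24 kg; origin at the centre of its mouth on the table, own z up. Leave it standing where it is
- jar_5: square clear glass jar standing upside down among the boards, 60 x 60 mm and 80 mm tall, 0.24 kg; origin at the centre of its mouth on the table, own z up. Leave it standing where it is
- jar_4: the same kind of glass jar lying on its side, 80 mm long (own x) and 60 x 60 mm; origin under its middle, on the table. Leave it
- saucers: pile of three white saucers, 96 mm across, 28 mm high; origin at the centre of its underside. Leave it
- brush: wooden dish brush lying on its bristles, 207 mm long (own x, head at +x), head 42 mm wide and 32 mm high, thin handle; origin under its middle on the table. Leave it
- tabs: small round tub of dishwasher tablets, 64 mm across, 85 mm tall; origin at the centre of its underside. Leave it
Not all that is in view belongs to the job. Leave any pink or yellow look-alike of the board_d alone.

How it is judged:
By the outcome, as a careful person would: the job done as asked, in the order asked, and still so for the second after the job is handed in, with the robot touching nothing.
It also fails if it takes over 72 s, if anything falls off the work surface, if the arm or the gripper's body presses on something with over 40 N, if the wrist force passes 120 N, or if a joint passes its speed limit or range.

ROBOT

A 6-joint arm with a two-finger parallel gripper is mounted at the origin on the work surface. World frame = base frame: x ahead of the robot, y to its left, z up, the work surface at z = 0. Lengths are in mm, angles in rad, forces in N, time in s.
With the tool pointing down it reaches from about 300 to 775 mm from the base axis. Payload 14.6 kg.
Tool frame: the origin (TCP) lies on the centre line of the jaws, within the pads' length; the fingertips stand 19 mm ahead of it and the grasp point (between the pads) is the TCP (bot.tip_reach is the distance from the TCP to the fingertips, in mm); z points along the fingers, y is the line along which they close (so a half turn about z gives the same grasp; the last joint's range is limited). The gripper opens to 85 mm and grips with 20 to 120 N. Pads are 22 mm wide; open, the fingers measure 114 mm over their backs; the gripper's body (76 mm by 85 mm) begins 54 mm behind the grasp point. The pads swing forward as they close: fully open they stand 13 mm farther back than shut.
Start: joints at [1.122, 0.3, 1.521, -0, 1.321, -0.067], TCP at [204.922, 510.389, 250.281] pointing down, gripper open.
Joint ranges: [-3.03, 3.03], [-0.79, 2.21], [0.23, 2.52], [-1.04, 4.18], [0, 3.07], [-2.55, 2.55]. Speed limits (rad/s): [2.22, 2.22, 2.57, 3.14, 3.14, 3.14].

INTERFACE

Orientations are given as a unit quaternion [w, x, y, z].
In Python, from rig import bot gives the robot as it stands. Calls block until the motion is done:
- bot.move_to(position, orientation): joint-space move of the TCP to a pose.
- bot.servo_line(position, attitude=None, speed=150, until_force=None): straight line of the TCP; attitude=None keeps the orientation; speed is the mean speed in mm/s. With until_force (N) it stops when the force on the tool has changed by that much, and returns True; else False.
- bot.move_joints(angles): joint-space move.
- bot.move_gripper(opening, grip_force=None): finger opening in mm; grip_force is the grip in N (None keeps the last); returns when the fingers have stopped.
- bot.dwell(seconds).
- bot.ik(position, orientation): joint angles nearest the present ones, or None.
- bot.read_state(): the state.
- bot.read_camera(name): name is "side" or "top" or "wrist"; returns a dict with "image" (400x640x3 uint8, blue, green, red), "depth" (400x640 float32, mm along the optical axis (not along the pixel's ray), 0 where there is no reading), "fovy" (degrees; the focal length in pixels is half the picture's height over the tangent of half this angle, whatever the lens; pixels are square), "cx", "cy" (the principal point, pixels), "eye" and "attitude" of the camera in the world; the wrist camera has in their place "mount" (4x4, takes a point from camera to tool coordinates, whose origin is the TCP and whose axes are the flange's). Camera axes: x right, y down, z forward; pixel columns grow to the right and rows downward; lengths in mm; the calibration is good to about 2 mm. The wrist camera is an equidistant fisheye: a pixel r from the principal point sees the ray r / f radians off the axis. A picture is of the moment at which its call begins: read the wrist's pose just before it.
A pose or a line that the arm cannot do raises bot.MotionError and nothing moves.
- bot.finish_job(): hands the job in, once; it reports no verdict.
The state is a dict: "clock": time; "joint_positions": joint angles; "qvel": joint speeds; "effort": joint torques, N m; "ee_pos": TCP position; "tool_rot": TCP orientation; "ft_force": force on the tool from outside, world axes, zero at the start; "moment": the same for the moment, N m; "grip_width": finger opening in mm.
Only numpy, scipy, OpenCV 4.12 (cv2) and the standard library are available. Lean on these libraries where they do the work, as an engineer would, in place of code of your own. Each camera call takes 0.05 s, during which the arm holds its last target. There are 200 camera calls.

## Working session

There is one attempt and no reset: what is moved stays moved. The work goes in short steps, each a Python script; the robot and the scene stay as the last script left them, time stands still between calls to the robot, and variables do not carry over. Pictures are saved under pics/ and viewed, on a budget of 10 in all, crops included, one or two more only if the job needs it, and the job is handed in when it is done.

```bash
ls; mkdir -p pics; python3 - <<'E'
from rig import bot
import cv2,numpy as np
for n in("top","side"):
    c=bot.read_camera(n); cv2.imwrite(f"pics/{n}0.png",c["image"]); np.savez(f"{n}0.npz",**c)
    print(n,c["fovy"],c["cx"],c["cy"],c["eye"],c["attitude"],(c["depth"]>0).mean())
print(bot.read_state())
E
```

```text
pics
top 56.15764919801128 322.966366888076 199.03144817383026 [ 404.16114424   57.25184459 1221.48325043] [-0.03366032  0.71715536 -0.69586898  0.01793137] 0.9961484375
side 56.71781579751108 323.0098962855593 198.96023967004368 [ 109.24164986 -792.69257187  728.28583464] [-0.44907041  0.86853389 -0.19165623  0.08516186] 0.99597265625
{'clock': 0.1, 'joint_positions': array([ 1.12237007e+00,  3.00436468e-01,  1.52155046e+00, -7.02451882e-06,
        1.32072248e+00, -6.65605373e-02]), 'qvel': array([ 4.83228453e-04, -1.32739828e-04, -2.22405076e-03, -7.32390739e-04,
        3.90380431e-06,  1.15416718e-04]), 'effort': array([ 4.06122526e-04, -5.44377065e+01, -3.62367761e+01,  3.19543585e-05,
        2.98765124e-03, -2.44933503e-06]), 'ee_pos': array([204.85337385, 510.20446535, 249.75325701]), 'tool_rot': array([-1.38904718e-04,  1.89774002e-01,  9.81827641e-01, -5.40835416e-04]), 'ft_force': array([ 0.34192242,  0.05099566, -0.29186681]), 'moment': array([-0.01631595,  0.00621151, -0.02842256]), 'grip_width': 85.15396703525181}
```

View pics/top0.png

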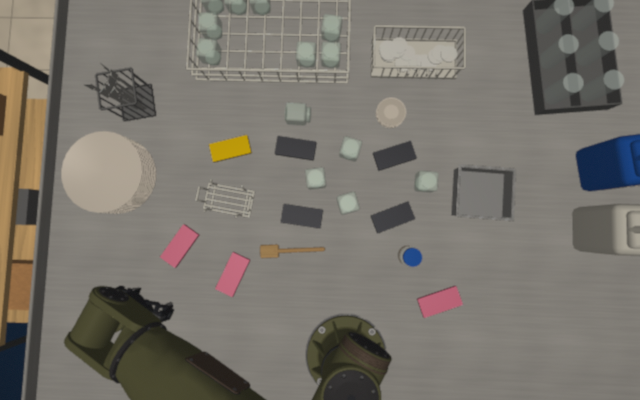

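View pics/side0.png

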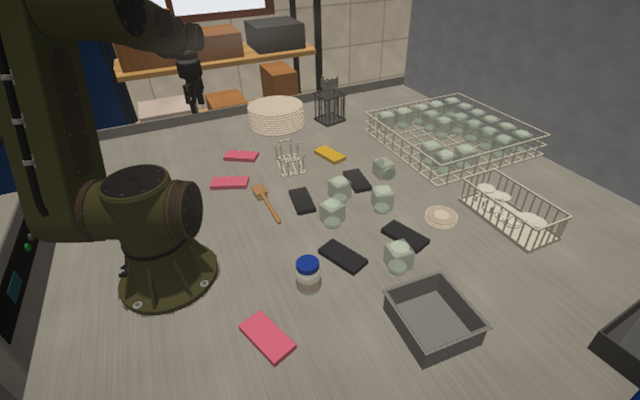

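Top view, candidates for the boards:
- Dark boards at (296,148), (395,156), (302,216) and (393,217). These four fit the description.
- Look-alikes to leave alone: yellow at (230,149), pink at (180,246), (233,274) and (440,302).

The caddy is at (229,199) and the grey pan at (483,193). The saucers are at (391,112), with more wire baskets along the top. Next I'll measure these and take one close crop.

```bash
cat > h.py <<'E'
import numpy as np,cv2
from scipy.spatial.transform import Rotation as R
def cam(c):
    q=np.array(c["attitude"]).ravel(); Rm=R.from_quat(np.r_[q[1:],q[0]]).as_matrix()
    return Rm,np.array(c["eye"]).ravel(),200/np.tan(np.radians(float(c["fovy"]))/2)
def cloud(c):
    Rm,e,f=cam(c); v,u=np.mgrid[:400,:640]; d=c["depth"]
    p=np.stack([(u-float(c["cx"]))/f*d,(v-float(c["cy"]))/f*d,d],-1)
    return p@Rm.T+e
def plane(c,uv,z):
    Rm,e,f=cam(c); uv=np.atleast_2d(uv).astype(float)
    r=np.c_[(uv[:,0]-float(c["cx"]))/f,(uv[:,1]-float(c["cy"]))/f,np.ones(len(uv))]@Rm.T
    return e+r*((z-e[2])/r[:,2])[:,None]
def rect(xy):
    (a,b),(w,h),t=cv2.minAreaRect(np.float32(xy))
    if w<h: w,h,t=h,w,t+90
    return round(a,1),round(b,1),round(w,1),round(h,1),round((t+90)%180-90,1)
def boards(c):
    g=c["image"].max(2); m=(g<62).astype(np.uint8); out=[]
    for k in cv2.findContours(m,cv2.RETR_EXTERNAL,cv2.CHAIN_APPROX_NONE)[0]:
        if 300<cv2.contourArea(k)<1500:
            k=k.reshape(-1,2); out.append((k.mean(0).round(),rect(plane(c,k,18)[:,:2])))
    return out
E
python3 - <<'E'
from h import *
from rig import bot
print(bot.tip_reach)
c=dict(np.load("top0.npz")); im=c["image"]
for u,v in((296,148),(395,156),(302,216),(393,217)): print(im[v,u],end=' ')
print()
for b in boards(c): print(b)
P=cloud(c); Z=P[...,2]
tab=np.median(Z[230:240,440:560]); print("table",tab)
def blob(n,u0,u1,v0,v1,lo,hi):
    s=P[v0:v1,u0:u1]; k=(s[...,2]>lo)&(s[...,2]<hi); q=s[k]; print(n,k.sum(),rect(q[:,:2]) if k.sum()>5 else'', np.percentile(q[:,2],[5,50,95]).round() if k.sum() else'')
blob("pan",440,530,155,230,50,80)
blob("caddy",190,265,175,225,6,90)
blob("caddytop",190,265,175,225,45,90)
for n,u,v in(("j4",298,113),("j1",350,149),("j2",316,178),("j3",348,204),("j5",427,181)): blob(n,u-16,u+17,v-16,v+17,50,90)
blob("tabs",395,430,240,275,50,95); blob("sauc",372,410,94,130,10,40)
blob("brush",255,335,238,264,8,40)
x=cv2.resize(im[95:285,190:520],(0,0),fx=2.4,fy=2.4,interpolation=cv2.INTER_CUBIC); cv2.imwrite("pics/crop.png",x)
E
```

```text
19.0
[66 64 64] [64 61 61] [71 70 70] [66 63 64] 
(array([351., 388.]), (-82.2, -17.2, 170.2, 87.1, -87.7))
(array([23., 66.]), (907.9, 1108.4, 200.8, 29.6, 63.5))
(array([551.,  78.]), (926.5, -627.1, 432.2, 221.8, 37.7))
table -0.8344339567656789
pan 758 (523.2, -413.5, 177.8, 162.6, 86.9) [53. 64. 67.]
caddy 708 (470.2, 413.9, 209.1, 130.9, 87.4) [ 7. 11. 73.]
caddytop 119 (480.7, 395.6, 171.5, 98.2, 81.2) [52. 71. 76.]
j4 413 (764.0, 177.3, 80.3, 61.5, 89.4) [52. 58. 62.]
j1 389 (649.5, 5.7, 59.8, 59.4, 73.6) [68. 79. 83.]
j2 383 (552.9, 112.0, 60.1, 59.7, 8.8) [72. 79. 83.]
j3 380 (477.7, 9.1, 59.8, 59.7, -72.5) [73. 79. 84.]
j5 419 (552.7, -233.0, 60.8, 59.9, 86.7) [61. 79. 83.]
tabs 355 (321.3, -185.7, 58.1, 57.0, -78.9) [55. 83. 88.]
sauc 708 (779.6, -123.4, 95.2, 94.9, 25.0) [23. 28. 32.]
brush 444 (321.7, 181.9, 203.5, 41.8, -87.9) [14. 28. 35.]
```

View pics/crop.png

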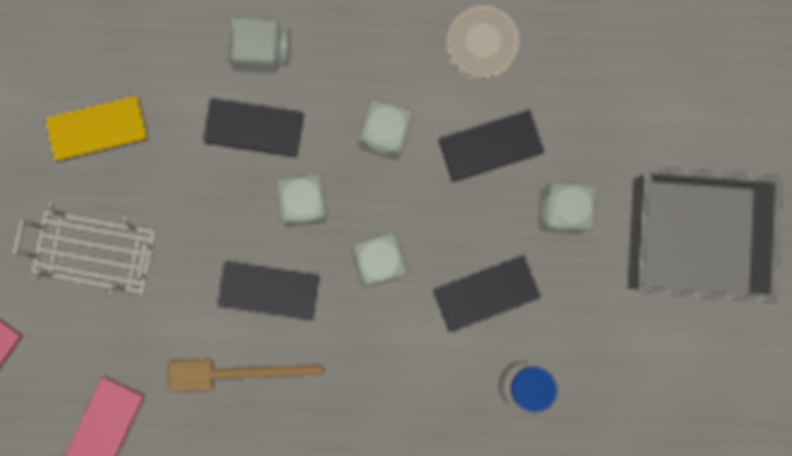

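The crop shows the four dark slates at crop (253,127), (490,146), (268,290) and (487,293). The jars stand between them at (385,128), (301,199), (378,259) and (568,207). The caddy is tilted, at (95,250), and the pan is at (705,237).

```bash
sed -i 's/g<62/g<92/;s/300</250</' h.py; python3 - <<'E'
from h import *
for n in("top","side"):
    c=dict(np.load(n+"0.npz")); P=cloud(c); Z=P[...,2]; g=c["image"].max(2)
    X,Y=P[...,0],P[...,1]
    print(n)
    inr=(X>350)&(X<780)&(Y<330)&(Y>-310)
    m=(inr&(g<92)&(abs(Z-18)<8)).astype(np.uint8)
    for k in cv2.findContours(m,cv2.RETR_EXTERNAL,cv2.CHAIN_APPROX_NONE)[0]:
        if cv2.contourArea(k)>200: k=k.reshape(-1,2); print(k.mean(0).round(),rect(plane(c,k,18)[:,:2]))
    reg=(X>380)&(X<570)&(Y>280)&(Y<500)&(c["image"].min(2)>0)
    for lo,hi in((7,17),(30,52),(52,66),(66,85)):
        q=P[reg&(Z>lo)&(Z<hi)]; print("caddy",lo,hi,len(q),rect(q[:,:2]) if len(q)>4 else'')
    reg=(X>380)&(X<650)&(Y>-540)&(Y<-300)
    q=P[reg&(Z>58)&(Z<72)]; print("pan",len(q),rect(q[:,:2]))
    print("table", np.median(Z[(X>400)&(X<600)&(abs(Y)<300)]))
    q=P[(X>380)&(X<570)&(Y>300)&(Y<500)&(Z>45)&(Z<85)]
    o=q[np.argsort(q[:,1])]
    K=cv2.connectedComponents(((X>380)&(X<570)&(Y>300)&(Y<500)&(Z>60)&(Z<85)).astype(np.uint8))
    for i in range(1,K[0]): w=P[K[1]==i]; print("  up",len(w),w.mean(0).round(1))
E
```

```text
top
[301. 216.] (435.9, 153.2, 127.1, 59.4, 83.2)
[392. 217.] (440.3, -137.2, 128.3, 60.6, -67.4)
[394. 155.] (639.8, -140.3, 128.8, 61.9, -70.5)
[295. 148.] (656.0, 181.7, 128.0, 61.6, 82.6)
caddy 7 17 518 (459.2, 403.4, 167.9, 138.3, 78.3)
caddy 30 52 26 (479.6, 393.4, 153.3, 87.2, 80.7)
caddy 52 66 28 (481.7, 407.2, 131.5, 87.8, 80.8)
caddy 66 85 84 (480.7, 395.6, 171.5, 98.2, 81.2)
pan 673 (523.2, -413.5, 177.8, 162.6, 86.9)
table 0.6245913850364104
  up 6 [532.5 436.   69. ]
  up 42 [491.7 473.9  70.5]
  up 7 [517.1 337.8  69.7]
  up 31 [467.2 314.   72.4]
  up 6 [443.2 449.9  69.4]
  up 8 [428.5 351.   67.9]
side
[343. 256.] (439.3, -143.0, 133.6, 65.6, -67.5)
[406. 235.] (639.1, -145.9, 133.3, 66.7, -70.7)
[302. 200.] (435.0, 148.1, 139.5, 60.6, 82.9)
[357. 180.] (655.6, 176.1, 140.1, 62.6, 82.8)
caddy 7 17 224 (476.4, 389.7, 186.3, 121.5, 70.4)
caddy 30 52 58 (484.1, 392.1, 159.4, 86.8, 81.2)
caddy 52 66 46 (484.7, 392.0, 158.7, 89.6, 81.5)
caddy 66 85 69 (483.6, 390.7, 175.4, 100.2, 81.6)
pan 1377 (525.4, -414.8, 177.4, 164.0, 87.1)
table 3.4841152763385708
  up 30 [496.2 470.7  72. ]
  up 7 [536.  433.7  70.9]
  up 6 [447.4 448.7  69.7]
  up 9 [520.3 336.2  69.2]
  up 9 [431.6 349.   70.3]
  up 28 [469.8 312.8  72.7]
```

```bash
cat >> h.py <<'E'
def quat(th):
    y=np.array([np.cos(th),np.sin(th),0]); z=np.array([0,0,-1.]); x=np.cross(y,z)
    q=R.from_matrix(np.c_[x,y,z]).as_quat(); return np.r_[q[3],q[:3]]
def best(bot,p,th):
    """of the two half-turn-equivalent grasps, the one with the smaller joint motion"""
    q0=np.array(bot.read_state()["joint_positions"]); o=[]
    for t in(th,th+np.pi):
        j=bot.ik(p,quat(t))
        if j is not None: o.append((abs(np.array(j)-q0).max(),tuple(quat(t))))
    return np.array(min(o)[1])
def u(th): return np.array([np.cos(th),np.sin(th),0])
def st(bot,msg=""):
    s=bot.read_state(); print(msg,round(s["clock"],2),s["ee_pos"].round(1),"F",s["ft_force"].round(2),"w",round(s["grip_width"],1)); return s
E
python3 - <<'E'
from h import *
from rig import bot
th=np.radians(83.0-90); p=np.array([436,153,110.])
q=best(bot,p,th); bot.move_to(p,q); bot.move_gripper(80)
st(bot,"above")
c=bot.read_camera("wrist"); cv2.imwrite("pics/w1.png",c["image"]); np.savez("w1.npz",**c)
bot.servo_line([436,153,40],speed=120); st(bot,"40")
print(bot.servo_line([436,153,10],speed=25,until_force=4)); s=st(bot,"touch")
z=s["ee_pos"][2]
bot.servo_line([436,153,z+3],speed=40); st(bot,"up")
E
```

```text
above 1.98 [435.9 153.5 110.1] F [ 0.29 -0.19  0.24] w 79.9
40 2.76 [436.3 153.1  40.5] F [ 0.42  0.63 -0.26] w 79.8
False
touch 4.11 [436.1 153.   10.1] F [-0.37 -0.14  0.22] w 80.2
up 4.36 [436.2 153.   13.4] F [ 0.02  0.75 -0.21] w 79.8
```

View pics/w1.png

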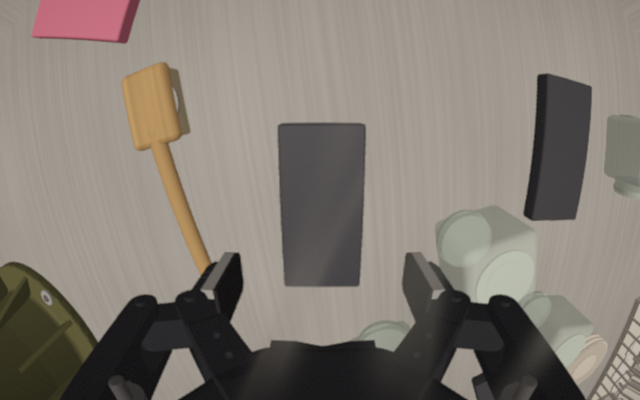

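The wrist view shows the slate centred between the pads, at about (322,205), with the brush well clear at left. The tips sit higher when open, as stated. Next is the drag test on this slate.

```bash
cat >> h.py <<'E'
def drag(bot,p,th,sgn,dist=16):
    """jaws loosely around the board at TCP height 15: one pad pushes it along its own y"""
    d=sgn*u(th); p=np.array([p[0],p[1],15.])
    bot.servo_line(p,speed=60); bot.move_gripper(72); bot.dwell(.15)
    f0=np.mean([bot.read_state()["ft_force"] for _ in range(1)],0)
    hit=bot.servo_line(p+d*13,speed=18,until_force=1.7); s=st(bot,f"hit {hit}")
    t=(s["ee_pos"]-p)@d; F=[]
    for k in range(4):
        bot.servo_line(p+d*(t+(k+1)*dist/4),speed=25); F.append(-(bot.read_state()["ft_force"]-f0)@d)
    print("travel to hit",round(t,1),"force along drag",np.round(F,2)); st(bot)
    return p+d*(t+dist)
E
python3 - <<'E'
from h import *
from rig import bot
p=drag(bot,(436.2,153),np.radians(-7),-1); print(p)
E
```

```text
hit False 5.88 [423.2 154.6  15. ] F [ 0.54 -0.27 -0.56] w 72.0
travel to hit 13.1 force along drag [ 0.6   0.93 -0.42  0.51]
 7.12 [407.1 156.6  15. ] F [ 0.13 -1.01  0.27] w 72.1
[407.34517329 156.54292723  15.        ]
```

```bash
cat >> h.py <<'E'
def pick(bot,p):
    bot.servo_line([p[0],p[1],17],speed=60); bot.move_gripper(55,40); s=st(bot,"gripped")
    bot.servo_line([p[0],p[1],150],speed=150); return s["ee_pos"]
def place(bot,xy,th,base):
    """base: height of the surface under the board; let go after a soft touch"""
    p=np.array([xy[0],xy[1],150.]); q=best(bot,p,th); bot.move_to(p,q); st(bot,"over")
    bot.servo_line([*xy,17+base+8],speed=130); bot.dwell(.15)
    h=bot.servo_line([*xy,17+base-3],speed=20,until_force=3); st(bot,f"touch {h}")
    bot.move_gripper(76); s=st(bot,"open"); bot.servo_line([*xy,150],speed=170); return s
def test(bot,xy,deg,sgn):
    th=np.radians(deg-90); p=np.array([*xy,110.]); q=best(bot,p,th); bot.move_gripper(82); bot.move_to(p,q)
    bot.servo_line([*xy,15],speed=130); return drag(bot,xy,th,sgn)
E
python3 - <<'E'
import re
s=open('h.py').read()
s=s.replace('''f0=np.mean([bot.read_state()["ft_force"] for _ in range(1)],0)''','''f0=avg(bot)''')
s=s.replace("range(4)","range(8)").replace("dist/4","dist/8")
s+='''
def avg(bot,n=8):
    o=[]
    for _ in range(n): o.append(bot.read_state()["ft_force"]); bot.dwell(.02)
    return np.mean(o,0)
'''
open('h.py','w').write(s)
from h import *
from rig import bot
pick(bot,(407.3,156.5))
place(bot,(523.5,-413.5),np.radians(-3),3)
c=bot.read_camera("top"); np.savez("top1.npz",**c); cv2.imwrite("pics/top1.png",cv2.resize(c["image"][95:285,190:560],(0,0),fx=2.1,fy=2.1))
E
```

```text
gripped 7.64 [407.6 156.6  17.3] F [-1.26 -0.86  6.79] w 60.9
over 10.77 [ 524.1 -412.5  150.1] F [-0.15 -0.48 -4.57] w 60.8
touch True 12.44 [ 523.7 -413.6   20.5] F [-0.52  0.4   5.01] w 60.9
open 12.74 [ 523.  -413.1   19.3] F [-0.67 -0.15 -0.71] w 75.9
```

View pics/top1.png

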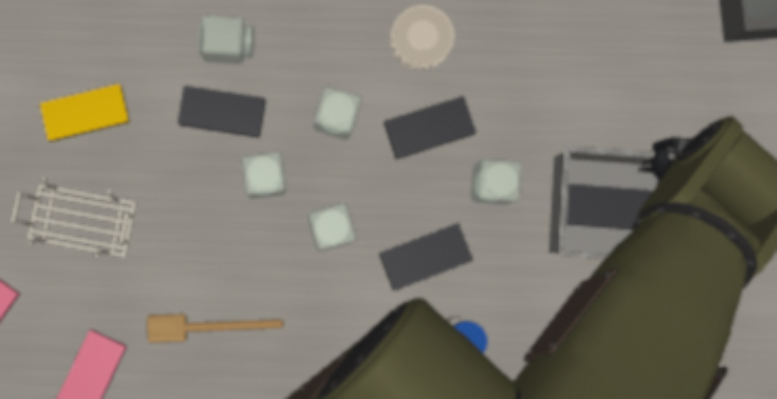

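The first slate lies flat in the pan, at crop (608,207), and nothing else has moved. I'll raise the grip height by 2 mm and test board B.

```bash
sed -i 's/p\[1\],17\]/p[1],19]/;s/17+base/19+base/g' h.py
python3 - <<'E'
from h import *
from rig import bot
st(bot); p=test(bot,(440.3,-137.2),112.6,+1); print(p)
E
```

```text
13.71 [ 523.1 -413.1  148.5] F [-0.21  0.07 -0.18] w 76.0
hit True 17.15 [ 444.3 -135.4   14.8] F [-0.58  0.07  0.27] w 71.7
travel to hit 4.4 force along drag [ 0.07 -0.37 -0.59  0.41  0.28  0.44 -0.66  0.69]
 19.15 [ 459.3 -129.3   15. ] F [-0.74 -0.21 -0.51] w 72.2
[ 459.15699967 -129.35058863   15.        ]
```

```bash
python3 - <<'E'
from h import *
from rig import bot
d=u(np.radians(22.6)); p=bot.read_state()["ee_pos"]; p[2]=15; p0=p.copy()
for thr in(1.9,1.9,2.3):
    h=bot.servo_line(p+d*8,speed=25,until_force=thr); s=st(bot,str(h)); print(round((s["ee_pos"]-p)@d,1)); p=s["ee_pos"].copy(); p[2]=15
# free-air control: back off inside the gap
h=bot.servo_line(p-d*7,speed=25,until_force=1.9); s=st(bot,"control "+str(h)); print(round((s["ee_pos"]-p)@d,1))
E
```

```text
True 19.36 [ 460.2 -128.7   14.7] F [-0.03  0.05  0.22] w 72.1
1.0
True 19.57 [ 460.7 -128.1   14.2] F [ 0.19 -0.31 -0.66] w 72.1
0.7
True 19.77 [ 461.4 -127.4   13.9] F [ 0.4   0.25 -0.33] w 71.9
0.9
control False 20.2 [ 454.8 -130.2   15. ] F [-0.14  0.95 -0.86] w 72.4
-7.2
```

Board B is rough: it tripped the threshold four times out of four on drags, while the free-air control did not. I'll pick it up, hold it over the caddy and look.

```bash
python3 - <<'E'
from h import *
from rig import bot
pick(bot,(456.8,-129.3))
th=np.radians(-8.7); p=np.array([482,393,150.]); bot.move_to(p,best(bot,p,th)); s=st(bot,"over")
c=bot.read_camera("wrist"); cv2.imwrite("pics/w2.png",c["image"]); c["pos"]=s["ee_pos"];c["rot"]=s["tool_rot"]; np.savez("w2.npz",**c); print(c["mount"],c["fovy"])
E
```

```text
gripped 20.72 [ 457.  -129.2   19.3] F [-1.17  1.89  6.01] w 60.9
over 23.63 [482.4 392.2 149.9] F [ 0.21 -0.53 -3.32] w 61.1
[[-1.69000942e-04 -9.56358322e-01 -2.92196390e-01  7.39351858e+01]
 [ 9.99999469e-01 -4.58545770e-04  9.22438537e-04 -2.68811786e-01]
 [-1.01616719e-03 -2.92196079e-01  9.56357893e-01 -1.23059498e+02]
 [ 0.00000000e+00  0.00000000e+00  0.00000000e+00  1.00000000e+00]] 65.70646984690485
```

View pics/w2.png

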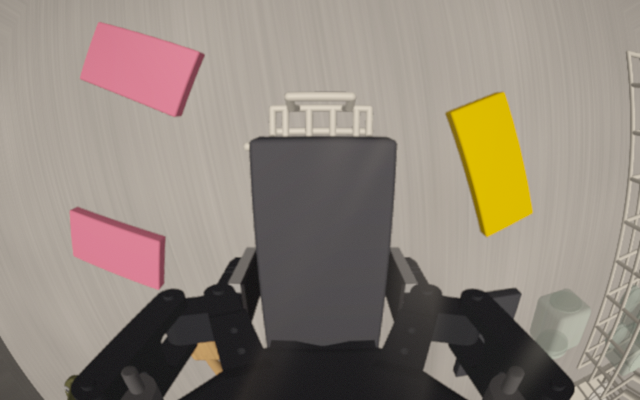

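```bash
python3 - <<'E'
from h import *
c=dict(np.load("w2.npz")); f=200/np.tan(np.radians(float(c["fovy"]))/2)
q=c["rot"]; Rt=R.from_quat(np.r_[q[1:],q[0]]).as_matrix(); M=c["mount"]
def hit(u_,v_,z):
    x,y=u_-float(c["cx"]),v_-float(c["cy"]); r=np.hypot(x,y); a=r/f
    d=Rt@M[:3,:3]@np.array([x/r*np.sin(a),y/r*np.sin(a),np.cos(a)]); e=Rt@M[:3,3]+c["pos"]
    return (e+d*(z-e[2])/d[2])[:2]
ax=u(np.radians(81.3))[:2]; cen=np.array([482,393])
for n,uu,v,z in(("board L",252,139,149),("board R",394,139,149),("bar top",321,97,73),("rimL",273,131,12),("rimR",371,131,12),("upL",273,108,55),("upR",370,108,55)):
    w=hit(uu,v,z)-cen; print(n,"own x",round(w@ax,1),"own y",round(w@np.array([-ax[1],ax[0]]),1))
I=c["depth"]; print(I[97,315:327].round(0),I[150,322])
E
```

```text
board L own x 62.2 own y 28.1
board R own x 62.1 own y -29.5
bar top own x 81.8 own y 0.4
rimL own x 56.2 own y 41.1
rimR own x 56.1 own y -41.6
upL own x 75.4 own y 34.0
upR own x 75.3 own y -33.8
[187. 188. 188. 188. 186. 188. 186. 186. 186. 186. 188. 187.] 125.06938
```

Caddy pose confirmed: its end bar is at own x 81.8 against about 82 expected, and it is centred across. The board sits about 2–3 mm short along its length, so I'll correct for that and place it.

```bash
python3 - <<'E'
from h import *
from rig import bot
place(bot,(482.3,395.2),np.radians(-8.7),12)
c=bot.read_camera("wrist"); cv2.imwrite("pics/w3.png",c["image"])
p=test(bot,(656,181.7),82.6,-1); print(p)
d=-u(np.radians(-7.4)); 
for thr in(1.9,1.9):
    p=bot.read_state()["ee_pos"]; p[2]=15
    h=bot.servo_line(p+d*5,speed=25,until_force=thr); s=st(bot,str(h)); print(round((s["ee_pos"]-p)@d,1))
p=s["ee_pos"]; h=bot.servo_line(p-d*5,speed=25,until_force=1.9); st(bot,"control "+str(h))
E
```

```text
over 23.93 [482.6 395.  150.1] F [-0.89  0.58 -3.9 ] w 60.8
touch True 25.52 [482.3 395.2  31.4] F [-0.95 -1.1   6.41] w 60.9
open 25.82 [481.8 394.8  30.4] F [ 0.34 -0.16 -0.66] w 76.4
hit False 30.58 [643.1 183.4  15. ] F [-0.37  0.06  0.33] w 71.5
travel to hit 13.0 force along drag [ 1.02 -0.11  0.35 -0.2   0.2  -0.29  0.63 -0.6 ]
 32.58 [627.  185.5  15. ] F [-0.71 -0.24 -0.48] w 71.7
[627.19250382 185.44144051  15.        ]
True 32.79 [624.3 185.7  14.6] F [-0.72 -0.48 -0.02] w 71.9
2.7
True 33.0 [621.9 185.8  14.2] F [ 0.36  0.79 -0.24] w 71.7
2.5
control False 33.33 [627.  185.   13.9] F [-0.72 -1.45 -0.33] w 72.0
```

View pics/w3.png

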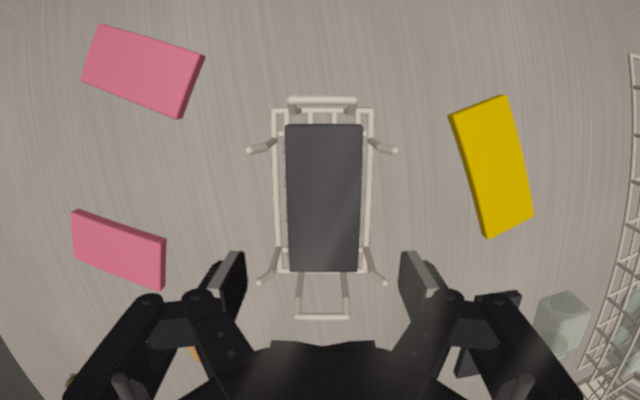

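B sits squarely in the caddy, at wrist (324,197). Board D gave mixed readings, so I'll repeat it with a slow push back the other way, where there is room.

```bash
python3 - <<'E'
from h import *
from rig import bot
d=u(np.radians(-7.4)); p=bot.read_state()["ee_pos"]; p[2]=15; bot.servo_line(p)
h=bot.servo_line(p+d*22,speed=12,until_force=1.9); s=st(bot,str(h)); print(round((s["ee_pos"]-p)@d,1))
E
```

```text
True 34.36 [632.6 184.2  14.5] F [-0.01  0.29  0.2 ] w 72.1
5.6
```

```bash
python3 - <<'E'
from h import *
from rig import bot
d=u(np.radians(-7.4))
for k in range(4):
    p=bot.read_state()["ee_pos"]; p[2]=15
    h=bot.servo_line(p+d*5,speed=12,until_force=1.9); s=st(bot,str(h)); print(round((s["ee_pos"]-p)@d,1))
p=s["ee_pos"]; p[2]=15
h=bot.servo_line(p-d*7,speed=20,until_force=1.9);st(bot,"control "+str(h))
E
```

```text
False 34.96 [637.6 183.6  15.1] F [-0.26  0.9   0.94] w 72.0
5.1
True 35.17 [637.8 183.5  14.6] F [-0.11 -0.42 -0.13] w 71.9
0.2
False 35.77 [642.9 182.8  15.1] F [-0.67  0.25  0.44] w 72.3
5.1
True 35.99 [643.2 182.7  14.6] F [-0.51 -0.02 -0.32] w 72.0
0.3
control False 36.48 [636.2 183.6  15.1] F [-0.77 -0.67  0.18] w 71.9
```

D slid three full strokes (13, 5 and 5 mm) without reaching 1.9 N, which a rough board at 2.5 N or more could not do. The other trips are noise on about 1 N, so D is smooth. It goes into the pan, and then I'll test C with a higher threshold.

```bash
python3 - <<'E'
from h import *
from rig import bot
pick(bot,(638,183.3))
place(bot,(523.5,-413.5),np.radians(-3),21)
th=np.radians(19.5); xy=(639.8,-140.3); p=np.array([*xy,110.]); q=best(bot,p,th); bot.move_to(p,q)
bot.servo_line([*xy,15],speed=150); bot.move_gripper(72); bot.dwell(.1)
d=u(th)
for L,thr in((10,2.2),(5,2.2),(5,2.2),(5,2.2)):
    p=bot.read_state()["ee_pos"]; p[2]=15
    h=bot.servo_line(p+d*L,speed=14,until_force=thr); s=st(bot,str(h)); print(round((s["ee_pos"]-p)@d,1))
E
```

```text
gripped 36.98 [638.2 183.3  19.4] F [-0.18 -0.87  4.9 ] w 60.8
over 40.17 [ 524.1 -412.7  150. ] F [ 0.51  0.73 -4.62] w 60.6
touch True 41.69 [ 523.6 -413.6   40.3] F [ 0.48 -0.27  4.29] w 60.7
open 41.99 [ 523.  -413.1   39.2] F [-0.18  0.46 -0.04] w 76.1
True 45.53 [ 645.2 -138.3   14.5] F [-0.18  0.92 -0.44] w 72.2
5.6
True 45.82 [ 646.6 -137.5   13.8] F [-0.14  0.19 -0.35] w 72.2
1.6
True 46.09 [ 647.7 -136.8   13.4] F [-0.03 -0.51 -0.01] w 72.2
1.3
True 46.37 [ 648.8 -136.1   13. ] F [ 0.57 -0.32  0.83] w 72.1
1.2
```

C trips 4 times out of 4 at 2.2 N, the same pattern as B, so it is rough. I'll drag it a proper distance, then carry it to the caddy.

```bash
python3 - <<'E'
from h import *
from rig import bot
d=u(np.radians(19.5)); p=bot.read_state()["ee_pos"]; p[2]=15
bot.servo_line(p+d*10,speed=30); bot.servo_line(p+d*4,speed=50)
pick(bot,(p+d*5)[:2])
th=np.radians(-8.7); p=np.array([482,393,150.]); bot.move_to(p,best(bot,p,th)); s=st(bot,"over")
c=bot.read_camera("wrist"); cv2.imwrite("pics/w4.png",c["image"])
f=200/np.tan(np.radians(c["fovy"])/2); q=s["tool_rot"]; M=c["mount"]
g=c["image"].max(2); 
for col in(290,323,350):
    v=np.where(g[:250,col]<95)[0]; v=v[v>100][0]
    x,y=col-c["cx"],v-c["cy"]; r=np.hypot(x,y); a=r/f
    dd=M[:3,:3]@np.array([x/r*np.sin(a),y/r*np.sin(a),np.cos(a)]); e=M[:3,3]
    print(col,v,"board end in tool", (e+dd*(1-e[2])/dd[2]).round(1))
E
```

```text
gripped 47.63 [ 653.8 -134.5   19.5] F [0.58 0.75 4.08] w 60.8
over 50.66 [482.6 392.4 150. ] F [ 0.22  0.38 -3.38] w 61.3
290 122 board end in tool [ 69.3 -13.    1. ]
323 122 board end in tool [69.2  0.1  1. ]
350 122 board end in tool [69.3 10.8  1. ]
```

View pics/w4.png

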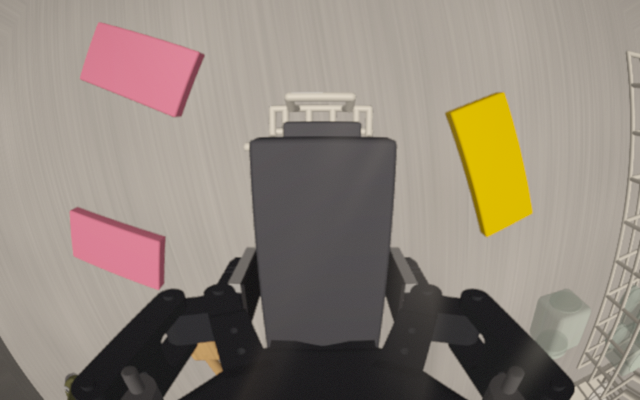

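The held board's edge is at row 137, the same as B's was, and B shows beneath it, centred at about (322,125). The same offset applies.

```bash
python3 - <<'E'
from h import *
from rig import bot
place(bot,(482.3,395.2),np.radians(-8.7),30)
a=bot.read_camera("wrist")["image"]
bot.move_joints([0.9,-0.2,1.5,0,1.5,0]); st(bot)
c=bot.read_camera("top"); np.savez("top2.npz",**c); cv2.imwrite("pics/fin.png",np.hstack([a[60:360,160:480],cv2.resize(c["image"][95:285,190:530],(480,300))]))
P=cloud(c)
for n,u_,v in(("j4",298,113),("j1",350,149),("j2",316,178),("j3",348,204),("j5",427,181)):
    s=P[v-16:v+17,u_-16:u_+17]; print(n,rect(s[(s[...,2]>50)&(s[...,2]<90)][:,:2]))
for n,x,y in(("caddy",482,393),("pan",523,-413)):
    m=(abs(P[...,0]-x)<20)&(abs(P[...,1]-y)<45); print(n,"top z",np.percentile(P[...,2][m],[5,50,95]).round(1))
E
```

```text
over 50.96 [482.5 395.1 150. ] F [ 0.02 -0.08 -4.43] w 60.9
touch True 52.41 [482.3 395.2  49.4] F [-1.32 -1.51  7.22] w 61.4
open 52.71 [481.8 394.9  48.4] F [ 0.51  0.26 -0.1 ] w 76.0
 55.09 [241.3 362.6 503.4] F [-0.15 -0.21 -1.23] w 76.1
j4 (763.9, 177.4, 80.8, 60.9, 89.6)
j1 (649.9, 5.8, 60.1, 59.7, -15.3)
j2 (552.7, 112.0, 59.8, 59.8, 8.8)
j3 (477.9, 9.1, 59.9, 59.8, -72.5)
j5 (552.9, -233.2, 61.0, 60.1, 87.3)
caddy top z [43.2 47.2 51.1]
pan top z [34.7 38.3 41.9]
```

View pics/fin.png

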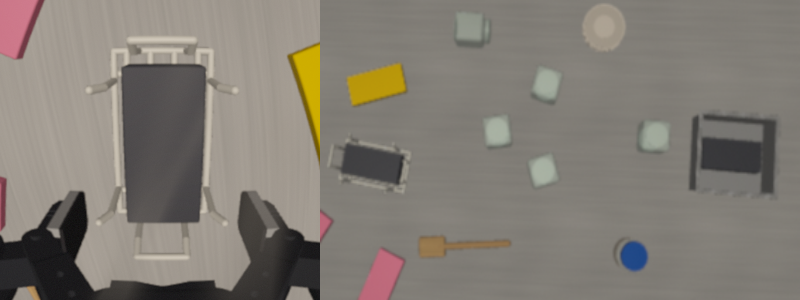

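```bash
python3 -c "
from rig import bot
bot.finish_job()"
```

```text
the job is handed in; nothing more can be done
```

I tested and sorted all four boards and handed the job in at about 55 s. Two judged rough are stacked in the caddy and two judged smooth are stacked in the pan. I'm less sure of one of the rough calls, the board lowest in the caddy.

**Sorting** (places in the first top view, in pixels):

| Board | Drag test | Judged | Placed |
|---|---|---|---|
| (302,216) | 13 mm stroke, never reached 1.7 N | smooth | pan, lower |
| (296,148) | mixed: some trips, but strokes of 13, 5 and 5 mm ran clear of 1.7–1.9 N | smooth | pan, upper |
| (395,156) | tripped 2.2 N in all four pushes | rough | caddy, upper |
| (393,217) | tripped at first contact and in three more pushes (1.7–2.3 N); moving back free did not | rough | caddy, lower |

**Less certain:** the wrist force noise is about 0.5 N, and the second smooth board also tripped about 1.9 N at times. That leaves less margin for the lower board in the caddy. I noticed this too late to redo it, because a re-test and re-sort would have passed 72 s.

**Last checks:**
- **Caddy:** the stack is square between the uprights, with its top at about 47 mm (48 expected).
- **Pan:** the stack lies flat, with its top at about 38 mm (39 expected).
- **Left alone:** the jars are within 1 mm of where they started. The saucers, brush, tablet tub and the pink and yellow boards look unmoved; I didn't measure those, and one pink board was outside the last picture.
- **Set-downs:** each stopped on a soft touch, with readings of 4 to 7 N.

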